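Feel along the weld bead of a bracket

TASK

Check the fresh weld on the bracket for rough spots by touch: with the fingers closed, run their tips along the crest of the bead, from its end by the yellow puck, round both bends, to its end by the blue puck, feeling every straight and bend in turn. Touch it so lightly that the sprung deck never sinks onto its stops. Leave the bracket lying in its cradle, shift nothing else on the cart, and finish clear.

Things in the scene. Friction and masses are not known exactly. Their poses are not given: they have to be found in the camera images.
- fixture: Blue base plate of the sprung inspection cradle, 130 x 250 x 20 mm, fixed to the cart top. Origin at the centre of its underside; z up, y along its length.
- deck (a joint): How far the aluminium deck (130 x 250 mm, its upper face 45 mm above the cart top) has sunk on its springs, in m: 0 at rest, 0.012 on its stops. It starts to sink at about 1 N and gives 2 mm for each further newton, keeping level; it springs back up when let go.
- bracket: Loose dark steel bracket, 0.35 kg, flat on the deck between brass pins (1-2 mm play; pins lower than the bead). Flat bar 45 mm wide, 6 mm thick, three legs (20 degree bends); at its middle, on +x, an ear with a lip 36 mm wide, 22 mm above the deck, 49-54 mm from the bead. Bright weld bead along its middle, 7-11 mm wide, crest 4 mm proud. Origin: underside, mid middle leg; y along it, z up.
- bead_a: End A of the raised weld bead, a stretch 8 mm long centred on this point; the bracket's -y end. Origin on the crest of the bead, at the middle of this stretch; 55 mm above the cart top; y along the bead, z up.
- bead_b: The bend of the bead between straights AB and BC, 8 mm long. Origin on the crest of the bead, at the middle of this stretch; 55 mm above the cart top; y along the bead, z up.
- bead_c: The bend of the bead between straights BC and CD, 8 mm long. Origin on the crest of the bead, at the middle of this stretch; 55 mm above the cart top; y along the bead, z up.
- bead_d: End D of the raised weld bead, 8 mm long; the bracket's +y end. Origin on the crest of the bead, at the middle of this stretch; 55 mm above the cart top; y along the bead, z up.
- bead_ab: Straight of the bead from A to B, 56 mm long. Origin on the crest of the bead, at the middle of this stretch; 55 mm above the cart top; y along the bead, z up.
- bead_bc: Straight of the bead from B to C, 56 mm long. Origin on the crest of the bead, at the middle of this stretch; 55 mm above the cart top; y along the bead, z up.
- bead_cd: Straight of the bead from C to D, 56 mm long. Origin on the crest of the bead, at the middle of this stretch; 55 mm above the cart top; y along the bead, z up.
- puck_yellow: Loose yellow plastic puck, 32 mm across, 22 mm high, standing on the cart top about 30 mm beyond one end of the cradle: it marks the end of the bead to start from (the nearer of A and D). Origin at the centre of its underside.
- puck_blue: Loose blue puck of the same size beyond the other end of the cradle: it marks the end of the bead to finish at. Origin at the centre of its underside.
- tape: Loose roll of yellow tape lying flat, 110 mm across, 36 mm high. Origin at the centre of its underside.
- wrench: Loose steel wrench, 190 mm long, lying flat. Origin under its middle.
- screwdriver: Loose screwdriver, red handle, 200 mm long. Origin under its middle.
- grinder: Loose grey die grinder lying down, about 200 mm long, 50 mm high. Origin under its middle.
- socket_1: Loose steel socket standing upright beside the cradle, 27 mm across, 36 mm high. Origin at the centre of its underside.
- socket_2: A second socket like it, on the other long side of the cradle.
Things that resemble listed ones, but are neither listed nor needed, are in the scene too. Leave any red look-alike of the bracket alone.

How it is judged:
By the outcome, as a careful person would: the job done as asked, in the order asked, and still so for the second after the job is handed in, with the robot touching nothing.
It also fails if it takes over 43 s, if anything falls off the work surface, if the arm or the gripper's body presses on something with over 40 N, if the wrist force passes 120 N, or if a joint passes its speed limit or range.

ROBOT

A 6-joint arm with a two-finger parallel gripper is mounted at the origin on the work surface. World frame = base frame: x ahead of the robot, y to its left, z up, the work surface at z = 0. Lengths are in mm, angles in rad, forces in N, time in s.
With the tool pointing down it reaches from about 275 to 975 mm from the base axis. Payload 8.4 kg.
Tool frame: the origin (TCP) lies where the fingers leave the gripper's body, on its centre line; the fingertips stand ctrl.tips_ahead ahead of it and the grasp point (between the pads) lies 69 mm ahead of it (ctrl.tips_ahead is the distance from the TCP to the fingertips, in mm); z points along the fingers, y is the direction in which the jaws open and shut (so a half turn about z gives the same grasp; the last joint's range is limited). The gripper opens to 92 mm and grips with 3 to 60 N. Pads are 20 mm wide; open, the fingers measure 128 mm over their backs; the gripper's body (75 mm by 189 mm) begins 69 mm behind the grasp point.
Start: joints at [1.181, 0.353, 1.633, -0, 1.155, -0.002], TCP at [236.344, 578.593, 302.683] pointing down, gripper open.
Joint ranges: [-2.63, 2.63], [-0.92, 2.1], [0.06, 2.66], [-1.3, 4.44], [0, 2.69], [-3.02, 3.02]. Speed limits (rad/s): [2.22, 2.22, 2.79, 3.14, 3.14, 3.14].

INTERFACE

Orientations are given as a unit quaternion [x, y, z, w].
In Python, from bench import ctrl gives the robot as it stands. The module is installed in compiled form; this text tells all that it offers. Calls block until the motion is done:
- ctrl.move_ptp(position, orientation): joint-space move of the TCP to a pose.
- ctrl.movel(position, feed=150, attitude=None): straight line of the TCP; attitude=None keeps the orientation; feed is the mean speed in mm/s.
- ctrl.set_joints(angles): joint-space move.
- ctrl.set_gripper(opening): finger opening in mm; the grip force is fixed at half the most; returns when the fingers have stopped.
- ctrl.sleep(seconds).
- ctrl.solve_ik(position, orientation): joint angles nearest the present ones, or None.
- ctrl.get_state(): the state.
- ctrl.camera(name): name is "scene" or "top" or "wrist"; returns a dict with "frame" (384x512x3 uint8, red, green, blue), "mtx" (3x3 intrinsics, pixels), "world_to_cam" (4x4, takes a point from world to camera coordinates); the wrist camera has in their place "tool_from_camera" (4x4, takes a point from camera to tool coordinates, whose origin is the TCP and whose axes are the flange's). Camera axes: x right, y down, z forward; pixel columns grow to the right and rows downward; lengths in mm; the calibration is good to about 2 mm. A picture is of the moment at which its call begins: read the wrist's pose just before it. There is no depth.
A pose or a line that the arm cannot do raises ctrl.MotionError and nothing moves.
- ctrl.close_job(): hands the job in, once; it reports no verdict.
The state is a dict: "t": time; "joint_positions": joint angles; "joint_velocities": joint speeds; "joint_efforts": joint torques, N m; "eef_pos": TCP position; "orientation": TCP orientation; "ft_force": force on the tool from outside, world axes, zero at the start; "ft_torque": the same for the moment, N m; "gripper_width": finger opening in mm.
Only numpy, scipy, OpenCV 4.12 (cv2) and the standard library are available. Lean on these libraries where they do the work, as an engineer would, in place of code of your own. Each camera call takes 0.05 s, during which the arm holds its last target.

## Working session

There is one attempt and no reset: what is moved stays moved. The work goes in short steps, each a Python script; the robot and the scene stay as the last script left them, time stands still between calls to the robot, and variables do not carry over. Pictures are saved under pics/ and viewed, and the job is handed in when it is done.

```bash
ls; mkdir -p pics; python3 - <<'E'
from bench import ctrl
import cv2,numpy as np
s=ctrl.get_state();print(s['t'],s['eef_pos'],s['orientation'],s['ft_force'],s['gripper_width'],ctrl.tips_ahead)
for n in ['scene','top','wrist']:
    c=ctrl.camera(n);cv2.imwrite(f'pics/{n}0.png',c['frame'][:,:,::-1]);np.savez(f'{n}0.npz',**c)
    print(n,c['mtx'].round(1).tolist(),(c['world_to_cam'] if 'world_to_cam' in c else c['tool_from_camera']).round(3).tolist())
E
```

```text
pics
0.0 [236.22201641 578.25866622 301.97941537] [ 1.92687889e-01  9.81259873e-01 -6.49198261e-04 -1.32486865e-04] [-0.17371615 -0.6213785   0.40227066] 92.23936104643192 88.1
scene [[440.0, 0.0, 255.7], [0.0, 440.0, 193.4], [0.0, 0.0, 1.0]] [[-0.66, 0.751, 0.008, 315.156], [0.591, 0.526, -0.612, -235.658], [-0.464, -0.399, -0.791, 1439.882], [0.0, 0.0, 0.0, 1.0]]
top [[458.0, 0.0, 255.9], [0.0, 458.0, 189.4], [0.0, 0.0, 1.0]] [[0.003, -1.0, 0.017, -29.313], [-0.987, -0.005, -0.163, 503.562], [0.163, -0.016, -0.986, 1531.93], [0.0, 0.0, 0.0, 1.0]]
wrist [[297.1, 0.0, 252.6], [0.0, 297.1, 193.7], [0.0, 0.0, 1.0]] [[0.0, -0.962, -0.274, 76.867], [1.0, 0.0, 0.001, 1.115], [-0.001, -0.274, 0.962, -81.417], [0.0, 0.0, 0.0, 1.0]]
```

View pics/scene0.png

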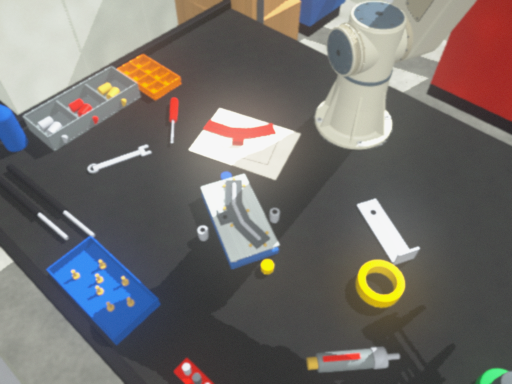

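View pics/top0.png

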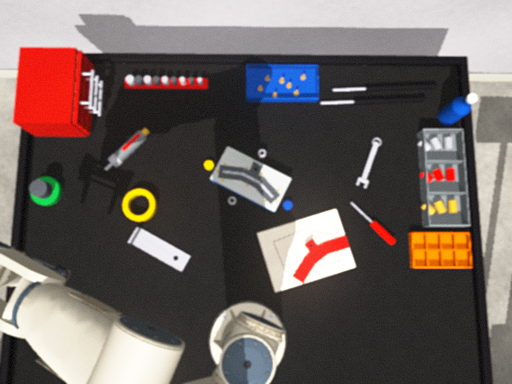

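View pics/wrist0.png

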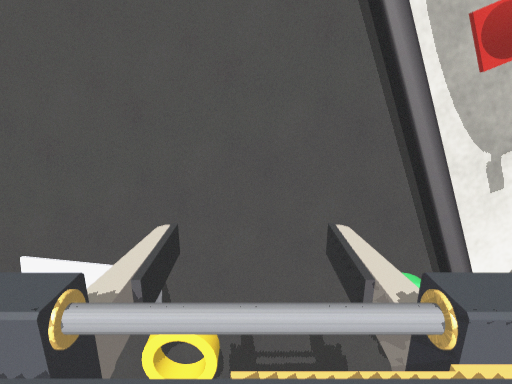

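Candidates in the top view are:
- the dark bracket on the blue/aluminium cradle at (250,178), with yellow puck (208,165) and blue puck (288,205)
- the red flat look-alike at (320,257), which is only a drawing or plate on paper
- the white bar with a hole at (158,249)

I choose the one in the cradle and will check it in a close crop.

```bash
cat > h.py <<'E'
import numpy as np,cv2
from scipy.spatial.transform import Rotation as R
def ray(c,uv):
    d=np.linalg.inv(c['mtx'])@np.array([uv[0],uv[1],1.])
    if 'W' in c: T=c['W']
    else: T=np.linalg.inv(c['world_to_cam'])
    return T[:3,3],T[:3,:3]@d
def onz(c,uv,z):
    o,d=ray(c,uv);return o+d*(z-o[2])/d[2]
def tri(obs):
    A=np.zeros((3,3));b=np.zeros(3);rs=[]
    for c,uv in obs:
        o,d=ray(c,uv);d=d/np.linalg.norm(d);P=np.eye(3)-np.outer(d,d);A+=P;b+=P@o;rs.append((o,P))
    p=np.linalg.solve(A,b);return p,[np.linalg.norm(P@(p-o)) for o,P in rs]
def wrist(ctrl):
    s=ctrl.get_state();c=dict(ctrl.camera('wrist'))
    T=np.eye(4);T[:3,:3]=R.from_quat(s['orientation']).as_matrix();T[:3,3]=s['eef_pos']
    c['W']=T@c['tool_from_camera'];return c
E
python3 - <<'E'
from h import *
t=dict(np.load('top0.npz'));s=dict(np.load('scene0.npz'))
for n,uv,z in [('yel',(208,165),22),('blu',(288,205),22),('mid',(250,178),51),('s1',(262,153),36),('s2',(232,200),36)]: print(n,onz(t,uv,z).round(0))
for n,c,x,y in [('t',t,200,135),('s',s,190,165)]:
    w=c['frame'][y:y+85,x:x+105,::-1];cv2.imwrite(f'pics/crop_{n}.png',cv2.resize(w,None,fx=7,fy=7,interpolation=cv2.INTER_CUBIC))
E
```

```text
yel [593. 141.  22.]
blu [ 453. -139.   22.]
mid [542.  -7.  51.]
s1 [634. -48.  36.]
s2 [467.  55.  36.]
```

View pics/crop_t.png

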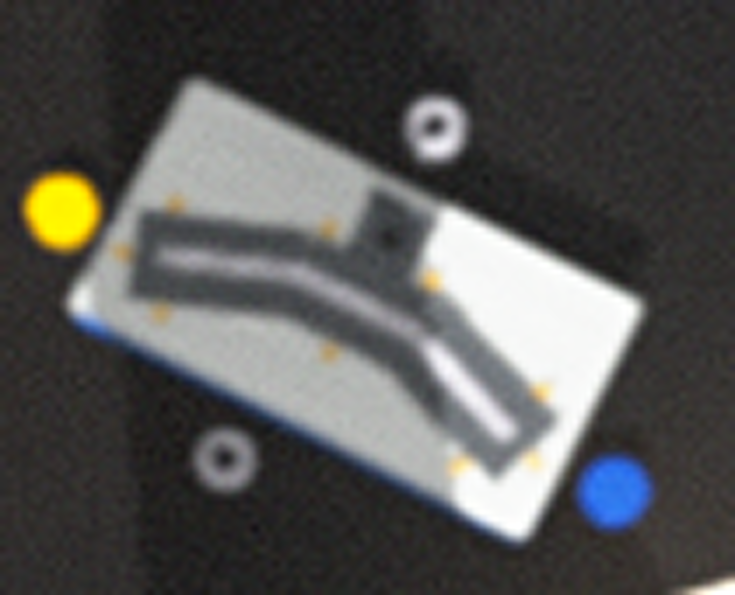

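View pics/crop_s.png

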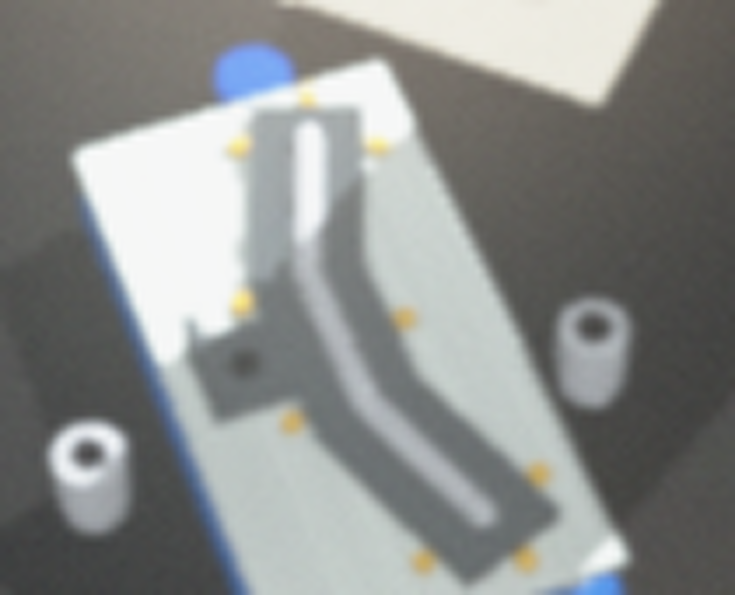

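The crop confirms the choice: a dark steel bracket with a bright bead between brass pins. The ear points up-right (world +x), so +y is the yellow side and the stroke runs D → C → B → A. Next I'll close the fingers and measure with the wrist camera from two places.

```bash
python3 - <<'E'
from h import *
from bench import ctrl
ey=np.array([140,280,0])/np.linalg.norm([140,280,0]); ex=np.array([ey[1],-ey[0],0])
def q(x): 
    x=np.array(x);z=np.array([0,0,-1.]);return R.from_matrix(np.stack([x,np.cross(z,x),z],1)).as_quat()
mid=np.array([542,-7,0.])
for nm,x in [('x=ex',ex),('x=-ex',-ex),('x=ey',ey),('x=-ey',-ey)]:
  for p in [mid-77*ex*(1 if 'ex' in nm else 0)+[0,0,220],mid+[0,0,143]]:
    j=ctrl.solve_ik(p.tolist(),q(x).tolist());print(nm,None if j is None else np.round(j,2))
p=mid-77*ex+[0,0,220]
pp=p+45*ey
ctrl.move_ptp(pp.tolist(),q(ex).tolist())
ctrl.set_gripper(0)
import pickle
cs=[]
for k,sgn in enumerate([1,-1]):
    if k: ctrl.movel((p-45*ey).tolist(),feed=150)
    c=wrist(ctrl);cs.append(c);cv2.imwrite(f'pics/w{k+1}.png',c['frame'][:,:,::-1])
pickle.dump(cs,open('cs.pkl','wb'))
for i in range(5):
    s=ctrl.get_state();print(s['ft_force'].round(2));ctrl.sleep(.02)
print(s['t'],s['gripper_width'],s['eef_pos'],p-45*ey)
E
```

```text
x=ex [ 0.05  0.22  2.03 -0.    0.89  2.09]
x=ex [-0.02  0.43  1.94 -0.    0.77  2.02]
x=-ex [ 0.05  0.22  2.03 -0.    0.89 -1.05]
x=-ex [-0.02  0.43  1.94 -0.    0.77 -1.12]
x=ey [-0.02  0.32  1.89 -0.    0.93  0.45]
x=ey [-0.02  0.43  1.94 -0.    0.77  0.45]
x=-ey [-0.02  0.32  1.89 -0.    0.93 -2.69]
x=-ey [-0.02  0.43  1.94 -0.    0.77 -2.69]
[-0.87 -0.21  0.52]
[-0.28  0.31 -1.06]
[ 0.12 -0.06  0.41]
[ 0.38 -0.73  0.33]
[ 0.79  0.53 -0.34]
4.4917 0.35531917866845547 [453.48351677 -12.29688053 220.07024043] [453.0044945  -12.81377674 220.        ]
```

View pics/w1.png

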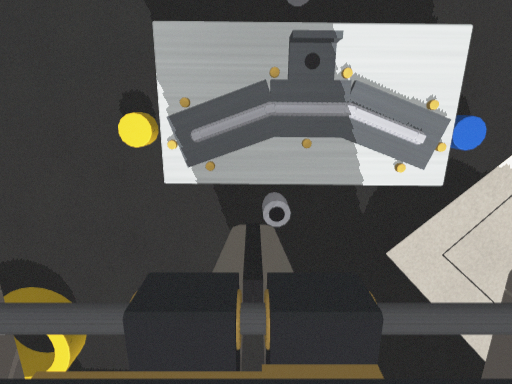

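View pics/w2.png

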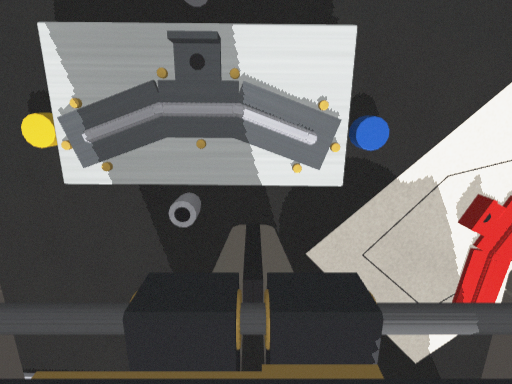

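Both wrist views show the bead clearly. In view 1 its end by the yellow puck is at about (195,135), the bends at (270,107) and (350,107), and the blue end at about (423,138). In view 2 it's about 108 px further left. The fingertips are tapered and narrow (cols 237–275). Next I segment the bead.

```bash
cat > seg.py <<'E'
from h import *
import pickle
cs=pickle.load(open('cs.pkl','rb'))
out=[]
for k,c in enumerate(cs):
    g=cv2.cvtColor(c['frame'],cv2.COLOR_RGB2GRAY)
    n,l,st,ce=cv2.connectedComponentsWithStats((g>108).astype(np.uint8),connectivity=4)
    for i in range(1,n):
        if st[i,4]>150 and st[i,1]<200: print(k,st[i],ce[i].round(1))
    y0=60;x0=140-105*k
    cv2.imwrite(f'pics/z{k}.png',cv2.resize(g[y0:y0+120,x0:x0+330],None,fx=2.4,fy=2.4,interpolation=cv2.INTER_NEAREST))
    xs=[205,235,260,300,340,370,400,420]
    for x in xs: 
        x-=102*k;print(x,g[85:160:1,x].tolist())
E
python3 seg.py
```

```text
0 [  152    21   321   165 38542] [316.8 100.6]
0 [ 118  112   40   36 1074] [136.6 129.8]
0 [  386   155   126   148 11025] [463.7 244.6]
0 [263 194  28  32 440] [276.2 210.3]
205 [164, 166, 167, 167, 166, 167, 168, 165, 163, 168, 166, 162, 159, 158, 158, 164, 137, 97, 82, 85, 84, 83, 82, 81, 80, 85, 82, 85, 84, 82, 80, 81, 80, 80, 79, 79, 83, 82, 79, 80, 108, 133, 126, 142, 151, 152, 148, 147, 145, 145, 146, 134, 120, 114, 101, 84, 83, 80, 81, 81, 76, 81, 77, 78, 80, 80, 81, 80, 80, 79, 80, 80, 80, 79, 80]
235 [163, 163, 164, 166, 161, 134, 91, 81, 81, 83, 83, 82, 79, 82, 84, 86, 83, 85, 82, 82, 83, 80, 83, 79, 81, 81, 81, 78, 84, 121, 136, 125, 143, 150, 150, 150, 146, 146, 145, 145, 136, 123, 118, 103, 89, 82, 78, 80, 80, 81, 78, 83, 79, 81, 81, 77, 80, 79, 79, 79, 79, 74, 78, 79, 79, 108, 155, 164, 159, 161, 162, 158, 161, 159, 161]
260 [84, 85, 85, 84, 80, 82, 86, 86, 83, 82, 80, 84, 82, 82, 82, 80, 77, 82, 81, 82, 121, 138, 132, 143, 154, 152, 150, 147, 148, 148, 149, 134, 122, 115, 98, 83, 83, 81, 80, 80, 79, 82, 79, 79, 81, 80, 78, 83, 84, 80, 80, 79, 80, 81, 81, 81, 113, 15
[... 4130 characters left out ...]
, 227, 183, 153, 152, 154, 154, 128, 115, 110, 112, 111, 114, 117, 116, 113, 114, 116, 115, 113, 113, 113, 112, 112, 113, 111, 111, 109, 111, 85, 102, 125, 133, 130, 181, 206, 206, 206, 205, 209, 212, 213, 205, 197, 188, 153, 120, 112, 115, 112, 108, 111, 111, 111, 112, 113, 109, 110, 110, 113, 111, 113, 110, 111, 109]
318 [225, 225, 226, 228, 228, 228, 227, 227, 228, 229, 227, 229, 227, 182, 152, 154, 162, 152, 122, 113, 101, 106, 119, 145, 150, 129, 111, 107, 108, 109, 112, 112, 111, 111, 111, 115, 114, 116, 110, 113, 112, 110, 112, 112, 108, 113, 110, 107, 112, 111, 113, 111, 113, 111, 110, 108, 114, 111, 109, 109, 110, 110, 111, 113, 113, 113, 111, 110, 108, 110, 112, 111, 113, 112, 111]
```

```bash
cat > seg.py <<'E'
from h import *
import pickle
cs=pickle.load(open('cs.pkl','rb'))
guess=[[(195,135),(270,107),(350,107),(423,138)],[(87,137),(160,108),(243,109),(314,138)]]
key=[]
for k,c in enumerate(cs):
    g=cv2.GaussianBlur(cv2.cvtColor(c['frame'],cv2.COLOR_RGB2GRAY),(3,3),0).astype(float)
    G=guess[k];L=[];vis=c['frame'][:,:,::-1].copy();W=[]
    for a,b in zip(G[:-1],G[1:]):
        pts=[]
        for x in range(a[0]+8,b[0]-7):
            yc=a[1]+(b[1]-a[1])*(x-a[0])/(b[0]-a[0]);ys=np.arange(int(yc)-15,int(yc)+17);p=g[ys,x]
            bar=np.median(np.r_[p[:5],p[-5:]]);pk=np.percentile(p,88);m=ys[p>bar+.75*(pk-bar)]
            pts.append((x,(m.min()+m.max())/2));W.append(np.ptp(m)+1)
        l=cv2.fitLine(np.float32(pts),cv2.DIST_HUBER,0,.01,.01).ravel();L.append(l)
        e=[abs((x-l[2])*l[1]-(y-l[3])*l[0]) for x,y in pts];print(k,'rms px',np.sqrt(np.mean(np.square(e))).round(2))
    def inter(l,m):
        s=np.linalg.solve(np.c_[l[:2],-m[:2]],m[2:]-l[2:]);return l[2:]+s[0]*l[:2]
    B=[inter(L[0],L[1]),inter(L[1],L[2])]
    # ends: walk outward along the line until brightness drops halfway
    def end(l,sg,g0):
        d=l[:2]*np.sign(l[0])*sg; p0=l[2:]+d*np.dot(np.array(g0)-l[2:],d)
        t=np.arange(-20,20,.25);v=np.array([cv2.getRectSubPix(g.astype(np.float32),(1,1),tuple(map(float,p0+d*q)))[0,0] for q in t])
        hi=np.median(v[:24]);lo=np.median(v[-30:]);i=np.where(v<(hi+lo)/2)[0][0];return p0+d*t[i]
    K=[end(L[0],-1,G[0]),*B,end(L[2],1,G[3])]
    key.append(K);print(np.round(K,1).tolist(),'width',np.median(W))
    for p in K: cv2.circle(vis,tuple(int(round(8*v)) for v in p),16,(0,0,255),-1,shift=3)
    cv2.imwrite(f'pics/k{k}.png',cv2.resize(vis[60:180,140-105*k:470-105*k],None,fx=2.4,fy=2.4))
P=[]
for i,n in enumerate(['endD','C','B','endA']):
    p,r=tri([(cs[0],key[0][i]),(cs[1],key[1][i])])
    z=[onz(cs[j],key[j][i],55) for j in (0,1)]
    print(n,p.round(1),np.round(r,2),'z55:',z[0].round(1)[:2],z[1].round(1)[:2]);P.append((z[0]+z[1])/2)
P=np.array(P);print(np.linalg.norm(np.diff(P,axis=0),axis=1).round(1),'exp 66,64,66 approx')
print(np.degrees(np.arctan2(*np.diff(P,axis=0)[:,[1,0]].T)).round(1))
np.save('P.npy',P)
t=dict(np.load('top0.npz'));t['mtx']
for c in ('top','scene'):
    d=dict(np.load(c+'0.npz'));h=d['world_to_cam']@np.c_[P,np.ones(4)].T;u=d['mtx']@h[:3];print(c,(u[:2]/u[2]).T.round(1).tolist())
E
python3 seg.py
```

```text
0 rms px 0.21
0 rms px 0.23
0 rms px 0.23
[[191.0, 136.3], [270.1, 107.3], [343.6, 108.1], [423.6, 140.5]] width 10.0
1 rms px 0.17
1 rms px 0.09
1 rms px 0.23
[[81.2, 137.3], [156.5, 108.5], [231.9, 108.5], [315.6, 140.9]] width 10.0
endD [566.2  88.8  55.7] [0.2 0.2] z55: [566.4  88.9] [566.2  89.3]
C [557.9  21.4  57.5] [0.27 0.27] z55: [558.1  21.2] [558.   22.2]
B [531.1 -31.5  53. ] [0.03 0.03] z55: [531.3 -30.9] [531.  -31.6]
endA [477.1 -81.6  51.6] [0.03 0.03] z55: [478.3 -80.1] [477.7 -81.1]
[67.9 59.4 72.6] exp 66,64,66 approx
[ -97.  -116.9 -137.2]
top [[222.1, 170.6], [241.7, 173.0], [257.2, 180.8], [271.7, 196.3]]
scene [[259.3, 238.4], [241.6, 221.5], [233.6, 204.1], [233.7, 182.8]]
```

Heights average 54.5 mm, against 55 in the text, and the bend angles are 20°. The sunlit leg's line is biased sideways because its lit flank merges with the crest, so B slides about 4 mm along the bead. I'll take B and A from the given lengths along the clean lines and check them in the images.

```bash
cat > path.py <<'E'
from h import *
P=np.load('P.npy');C=P[1];u=lambda a:np.array([np.cos(np.radians(a)),np.sin(np.radians(a)),0])
a=-116.9
B=C+64*u(a);Ae=B+68*u(a-20);De=C-68*u(a+20)
M=np.array([De,C,B,Ae])
E
python3 - <<'E'
from path import *
import pickle
print(M.round(1).tolist(),(M-P).round(1).tolist())
n=np.array([-u(a-20)[1],u(a-20)[0],0]);print('lateral diff leg AB',(P[3]-Ae)@n,(P[2]-B)@n)
for k,c in enumerate(pickle.load(open('cs.pkl','rb'))):
    h=np.linalg.inv(c['W'])@np.c_[M,np.ones(4)].T;q=(c['mtx']@h[:3]);q=(q[:2]/q[2]).T
    v=cv2.resize(c['frame'][:,:,::-1],None,fx=3,fy=3,interpolation=cv2.INTER_CUBIC)
    cv2.polylines(v,[np.int32((q+.5)*3)],False,(0,0,255),1)
    for p in q: cv2.circle(v,tuple(np.int32((p+.5)*3)),4,(0,255,0),1)
    x0=3*(140-100*k);cv2.imwrite(f'pics/m{k}.png',v[200:530,max(x0,0):x0+800+0][:, :800])
E
```

```text
[[566.2, 89.2, 55.0], [558.0, 21.7, 55.0], [529.1, -35.4, 55.0], [479.4, -81.8, 55.0]] [[-0.1, 0.1, 0.0], [0.0, 0.0, 0.0], [-2.1, -4.1, 0.0], [1.5, -1.2, 0.0]]
lateral diff leg AB -1.9076747432809618 -1.557999577445262
```

View pics/m0.png

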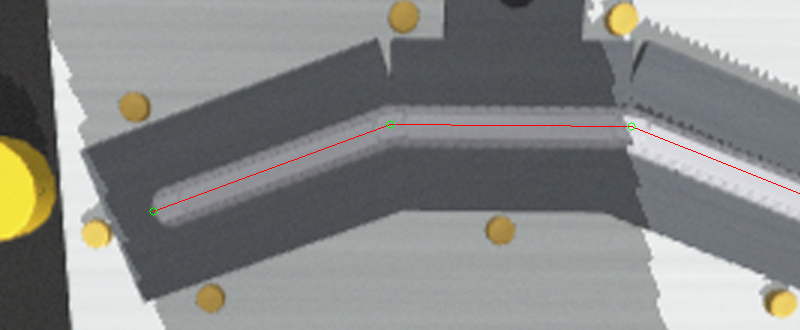

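View pics/m1.png

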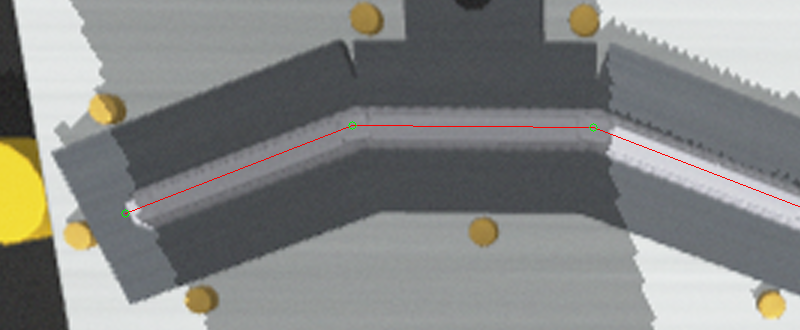

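The model line sits on the crest with the bends and ends matching in both views. Now I go over D, take the force bias in the air, and feel downwards in small steps.

```bash
cat >> path.py <<'E'
def q(x):
    z=np.array([0,0,-1.]);return R.from_matrix(np.stack([x,np.cross(z,x),z],1)).as_quat()
Q=q(-u(a))
def favg(ctrl,n=15):
    f=[]
    for i in range(n): f.append(ctrl.get_state()['ft_force']);ctrl.sleep(.008)
    return np.mean(f,0)
E
python3 - <<'E'
from path import *
from bench import ctrl
D=De+4*u(a+20);ta=ctrl.tips_ahead
at=lambda z:[D[0],D[1],z+ta]
ctrl.move_ptp(at(100),Q.tolist())
ctrl.movel(at(61),feed=60);ctrl.sleep(.2)
b=favg(ctrl,40);np.save('bias.npy',b);s=ctrl.get_state();print(b.round(2),s['t'],s['eef_pos']-np.array(at(61)))
z=59.
while z>50:
    ctrl.movel(at(z),feed=20);f=favg(ctrl,12)-b;s=ctrl.get_state();print(z,f.round(2),(s['eef_pos'][2]-ta).round(2))
    if f[2]>1.6: break
    z-=.7
print(s['t'])
E
```

```text
[-0.05 -0.12  0.03] 7.0917 [ 0.01268435 -0.00164965  0.07378666]
59.0 [-0.06  0.32 -0.13] 58.93
58.3 [0.37 0.04 0.05] 58.3
57.599999999999994 [0.02 0.08 0.03] 57.61
56.89999999999999 [ 0.57  0.04 -0.04] 56.87
56.19999999999999 [0.14 0.2  0.12] 56.2
55.499999999999986 [ 0.06  0.31 -0.08] 55.5
54.79999999999998 [-0.18  0.06  1.09] 54.83
54.09999999999998 [0.08 0.03 1.34] 54.13
53.39999999999998 [-0.25  0.08  1.52] 53.41
52.699999999999974 [-0.09  0.02  2.01] 52.73
10.5917
```

Contact came at tip z ≈ 55 mm, as expected. At 52.7 mm the force is about 2 N, so the deck has sunk roughly 2 mm of its 12 mm. Next is the stroke D → C → B → A with force monitoring.

```bash
python3 - <<'E'
from path import *
from bench import ctrl
ta=ctrl.tips_ahead;b=np.load('bias.npy')
D=De+4*u(a+20);A=Ae-3*u(a-20)
z=52.6
V=[D,C,B,A]
for n,(p0,p1) in zip(['DC','CB','BA'],zip(V[:-1],V[1:])):
    N=4
    for i in range(1,N+1):
        p=p0+(p1-p0)*i/N
        ctrl.movel([p[0],p[1],z+ta],feed=25);f=favg(ctrl,10)-b;s=ctrl.get_state()
        e=s['eef_pos'];print(n,i,f.round(2),'tip z',(e[2]-ta).round(2),'xy err',(e[:2]-p[:2]).round(2),round(s['t'],1))
        if f[2]>3.5: z+=.7
        elif f[2]<1.3: z-=.5
E
```

```text
DC 1 [-0.01 -1.77  2.06] tip z 52.54 xy err [-0.06 -0.23] 11.5
DC 2 [-0.22 -1.83  2.3 ] tip z 52.55 xy err [-0.07 -0.25] 12.3
DC 3 [-0.07 -1.53  2.01] tip z 52.57 xy err [-0.03 -0.23] 13.2
DC 4 [-0.02 -1.71  2.1 ] tip z 52.56 xy err [-0.05 -0.27] 14.1
CB 1 [-0.32 -1.59  1.73] tip z 52.51 xy err [-0.2  -0.22] 15.0
CB 2 [-0.08 -1.41  2.05] tip z 52.53 xy err [-0.16 -0.21] 15.8
CB 3 [-0.29 -1.43  2.3 ] tip z 52.55 xy err [-0.15 -0.19] 16.7
CB 4 [-0.35 -1.41  2.01] tip z 52.52 xy err [-0.19 -0.19] 17.6
BA 1 [-0.42 -1.47  2.02] tip z 52.47 xy err [-0.33 -0.17] 18.5
BA 2 [-0.36 -1.43  2.26] tip z 52.51 xy err [-0.26 -0.16] 19.4
BA 3 [-0.54 -1.51  2.06] tip z 52.5 xy err [-0.28 -0.15] 20.2
BA 4 [-0.69 -1.42  1.98] tip z 52.51 xy err [-0.26 -0.13] 21.1
```

The force stayed at about 2 N throughout, meaning about 2 mm of deck sink. Now I lift off straight up and re-take the first view to check that nothing shifted.

```bash
python3 - <<'E'
from path import *
from bench import ctrl
import pickle
s=ctrl.get_state();e=np.array(s['eef_pos'])
ctrl.movel([e[0],e[1],e[2]+100],feed=100)
ctrl.sleep(.2);print((favg(ctrl,20)-np.load('bias.npy')).round(2))
ey=np.array([140,280,0])/np.linalg.norm([140,280,0]); ex=np.array([ey[1],-ey[0],0])
p=np.array([542,-7,220.])-77*ex+45*ey
ctrl.move_ptp(p.tolist(),q(ex).tolist());ctrl.sleep(.3)
c=wrist(ctrl);c0=pickle.load(open('cs.pkl','rb'))[0]
pickle.dump(c,open('c_end.pkl','wb'))
print((c['W'][:3,3]-c0['W'][:3,3]).round(2))
h=np.linalg.inv(c['W'])@np.c_[M,np.ones(4)].T;k=(c['mtx']@h[:3]);k=(k[:2]/k[2]).T
v=cv2.resize(c['frame'][:,:,::-1],None,fx=3,fy=3,interpolation=cv2.INTER_CUBIC)
cv2.polylines(v,[np.int32((k+.5)*3)],False,(0,0,255),1)
cv2.imwrite('pics/e0.png',v[200:530,420:1220]);cv2.imwrite('pics/e1.png',c['frame'][:,:,::-1])
t=ctrl.camera('top');cv2.imwrite('pics/topend.png',t['frame'][:,:,::-1])
for n,lo,hi in [('yel',(20,150,120),(35,255,255)),('blue',(105,140,80),(125,255,255))]:
    for f in (c0,c):
        m=cv2.inRange(cv2.cvtColor(f['frame'][90:160],cv2.COLOR_RGB2HSV),lo,hi);N,l,st,ce=cv2.connectedComponentsWithStats(m)
        i=1+np.argmax(st[1:,4]);print(n,onz(f,ce[i]+[0,90],22).round(1))
print(ctrl.get_state()['t'])
E
```

```text
[ 0.15  0.15 -0.15]
[ 0.   -0.2   0.02]
yel [594.7 137.   22. ]
yel [594.7 137.   22. ]
blue [ 456.  -134.4   22. ]
blue [ 456.  -134.4   22. ]
24.675
```

View pics/e0.png

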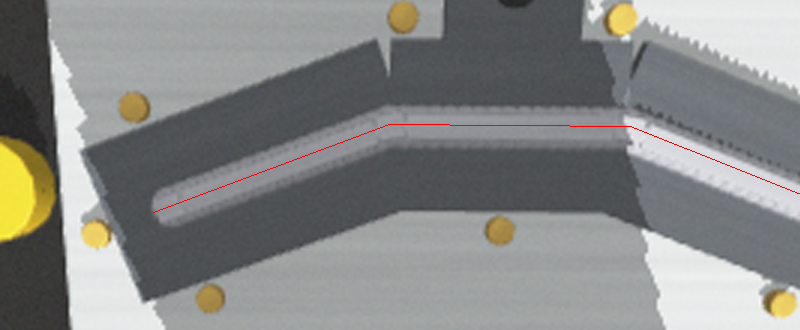

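View pics/e1.png

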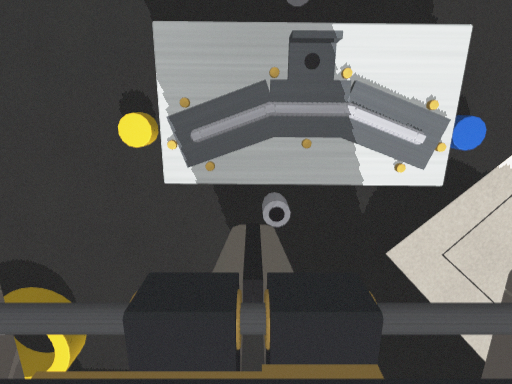

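View pics/topend.png

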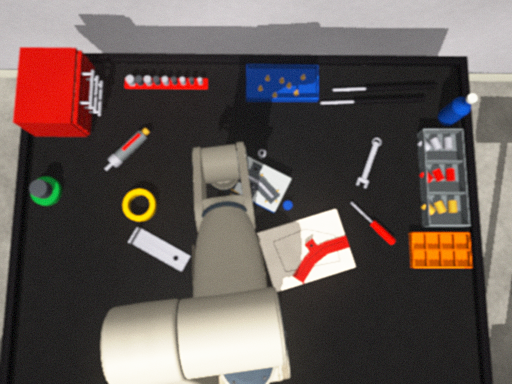

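```bash
python3 -c "
from bench import ctrl
ctrl.close_job()"
```

```text
the job is handed in; nothing more can be done
```

The weld check is done and handed in. With the fingers closed, I ran the tips along the crest from end D (by the yellow puck) through C and B to end A (by the blue puck), in one unbroken pass.

- **Touch:** Contact came at a tip height of about 55 mm. The 12 force readings along the way were 1.7–2.3 N, with the tip 2.5 mm below first contact. The deck therefore sank about 2.5 mm of its 12 mm. I felt no bump or gap beyond the sensor's noise.
- **After the stroke:** I lifted off and the force read zero. The closing wrist view shows the bracket between its pins within about 1 mm of where it was. Both pucks are unmoved, and the rest of the cart looks unchanged in the top view, where the arm hides part of the cradle. The fingers finished about 130 mm above the cart top, touching nothing. The clock read 24.7 s.

Two things disagreed:
- **Measured bend position:** Sunlight on the A–B leg pulled its raw line about 2 mm sideways and put bend B about 4 mm off. I placed B and A from the given lengths instead, and the result matched the crest in both views.
- **Sideways force:** At each stop it read about 1.5 N in the direction of travel, where I expected drag against it. I put this down to the arm stopping about 0.3 mm past its target, but did not confirm it. It was gone after lift-off.

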